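Put the hanging hook back in the washed turner

TASK

The washed turner is drying on the rack: put its hanging hook back on. Lift the S-hook off the hook stand, pass the tip of its upper hook down through the hole in the turner's handle and let it hang there by itself, with the turner still lying level in its place on the rack. Be gentle, do not drop the S-hook, and leave the other kitchen things where they are.

Things in the scene. Friction and masses are not known exactly. Their poses are not given: they have to be found in the camera images.
- s_hook: loose 70 g S-hook, 6 mm steel rod, 131 mm long, hanging in the stand's seat. Origin: centre of its square wooden grip (12 mm in x, 14 in y, 44 in z). z: up along the shank; it lies flat in its x-z plane. +x (its upper hook's tip) faces away from the robot, the shank is on the robot's side. Hanging freely, its shank's top leans 0.075 rad to -x. Lower hook: z -24 to -68, x 0 to +40 mm
- hook_tip (a point): end of the S-hook's upper hook, a straight leg pointing down (x=+34, z=+35 mm in the S-hook's frame, whose axes it has); it must rise over 22 mm to pass above whatever the hook hangs on
- hook_crown (a point): rod centre at the top of the S-hook's upper half circle (x=+17, z=+60 mm in its frame). The half circle has centre x=+17, z=+43 mm, inside radius 14 mm, rod centre line radius 17 mm, and joins the shank (x=0) to the tip leg (x=+34 mm)
- stand: fixed hook stand: foot 130 x 150 x 14 mm, 8 mm steel post at x=0, y=+70 mm; its arm, 250 mm up, runs to x=-100 mm (towards the robot), then along -y, dips into a deep seat (y -10 to +10 mm, rod centre 200 mm up) and ends upturned at y=-34 mm, z=240 mm. Origin: on the table, 100 mm behind the seat; x roughly away from the robot, z up
- stand_seat (a point): top of the rod at the bottom of the stand's seat, where the S-hook's crown rests (204 mm above the table); axes as the stand
- turner: loose flat steel turner, 0.36 kg, 4 mm thick, 200 mm long, level on the rack, underside 186 mm above the table. Origin: underside, root of the handle. Blade (90 x 84 mm) to +x; handle 110 mm to -x (towards the robot), its last 52 mm 38 mm wide, end square at x=-110 mm; the last 60 mm stick out free. A press of some 2 N on the handle's end tips it slightly, till the blade meets the rack's rail 4 mm above
- hole (a point): centre of the 22 mm round through hole near the end of the turner's handle, at its top face, 190 mm above the table; x=-88 mm in the turner's frame, 22 mm from the handle's end (the strip left between hole and end is 11 mm); axes as the turner, z up
- rack: fixed drying rack: white foot 150 x 150 x 12 mm, thin posts, two cross bars 186 mm up (x=-55 and +70 mm) carrying the turner, two short pins beside the handle, a rail over the blade's far edge. Origin: on the table under its middle; x roughly away from the robot; the turner's origin is near its x=-12 mm
- cooker_lid: bystander, loose: aluminium cooker lid lying flat, 176 mm across, 46 mm high with its knob; origin at the centre of its underside
- glass_bottle: bystander, loose: empty green glass bottle standing upright, 68 mm across, 200 mm tall; origin at the centre of its underside
- gasket_ring: bystander, loose: black rubber gasket ring lying flat, 150 mm across, 10 mm high; origin at the centre of its underside
- nylon_brush: bystander, loose: blue nylon brush lying flat, about 170 mm long, 30 mm wide, 25 mm high, long axis = its x; origin on its underside, near mid-length
- ladle: bystander, loose: steel ladle standing on its bowl (84 mm across, 36 mm high), handle reaching 180 mm to its -x; origin under the bowl
- bowl: bystander, loose: white ceramic bowl, 120 mm across, 50 mm high; origin at the centre of its underside
- salt_jar: bystander, loose: glass salt jar with grey cap, 64 mm across, 85 mm tall; origin at the centre of its underside
Not all that is in view belongs to the job. Of the things shaped like the s_hook, the steel one is meant.

How it is judged:
By the outcome, as a careful person would: the job done as asked, in the order asked, and still so for the second after the job is handed in, with the robot touching nothing.
It also fails if it takes over 53 s, if anything falls off the work surface, if the arm or the gripper's body presses on something with over 40 N, if the wrist force passes 120 N, or if a joint passes its speed limit or range.

ROBOT

A 6-joint arm with a two-finger parallel gripper is mounted at the origin on the work surface. World frame = base frame: x ahead of the robot, y to its left, z up, the work surface at z = 0. Lengths are in mm, angles in rad, forces in N, time in s.
With the tool pointing down it reaches from about 300 to 850 mm from the base axis. Payload 4.2 kg.
Tool frame: the origin (TCP) lies at the very end of the fingers, on their centre line; the grasp point (between the pads) lies 19 mm behind it; z points along the fingers, x is the direction in which the jaws open and shut, and the axes are right-handed (so a half turn about z gives the same grasp; the last joint's range is limited). The gripper opens to 91 mm and grips with 3 to 60 N. Pads are 32 mm wide; open, the fingers measure 118 mm over their backs; the gripper's body (76 mm by 178 mm) begins 60 mm behind the grasp point.
Start: joints at [-1.171, 0.32, 1.565, -0, 1.257, -0.02], TCP at [234.362, -525.088, 213.976] pointing down, gripper open.
Joint ranges: [-3.11, 3.11], [-0.84, 2.01], [0.21, 2.61], [-1.34, 4.49], [0.05, 2.63], [-2.56, 2.56]. Speed limits (rad/s): [2.57, 2.57, 3.14, 3.14, 3.14, 3.14].

INTERFACE

Orientations are given as a unit quaternion [x, y, z, w].
In Python, from rig import robot, cams gives the robot as it stands. The module is installed in compiled form; this text tells all that it offers.
- The arm moves only by the shell command python3 -m jog 'ROWS' [FORCE]. ROWS is JSON, a list of rows, each a list of 3 entries, a list of its own where there are three numbers: the opening, from 0 (shut) to 1 (fully open), then the shift along the tool's x, y, z in mm, then the turn, a rotation vector about the tool's x, y, z in rad. In form: [[claw, [x, y, z], [ax, ay, az]], ...]. A call has 1 to 20 rows; each row shifts and turns the commanded pose from where the row before left it, along the tool's axes as they then stand; what a row does not reach is not made up. A row lasts 1/12 s, in which the tool goes at most 41.7 mm and 7.16 degrees, less where a joint would pass 70% of its speed; a pose out of reach is approached as far as the arm can. A call is refused whole if a number of a shift passes 41.7 or a number of a turn 0.125, either way. A call with a gripper value outside its range is refused whole. The fingers move at their own pace and stop on an object; FORCE is the grip in N (left out, the last holds). Time passes only in rows, so rows that do not move let the fingers close. It gives the time, the measured TCP pose, the force and the opening at its end, in the units of the state.
- robot.get_state(): the state, without advancing time (a new reading comes with each control period).
- cams.snapshot(name): name is "scene" or "top" or "wrist"; returns the picture (400x640x3 uint8, blue, green, red); there is no depth.
- cams.camera_params(name): a dict with "mtx" (3x3 intrinsics, pixels), "pose" (4x4, takes a point from camera to world coordinates). Camera axes: x right, y down, z forward; pixel columns grow to the right and rows downward; lengths in mm; the calibration is good to about 2 mm. A picture is of the moment at which its call begins: read the wrist's pose just before it. camera_params takes no time and is no camera call; for the wrist camera it gives the pose at the moment of the call.
- robot.close_job(): hands the job in, once; it reports no verdict.
The state is a dict: "time": time; "q": joint angles; "joint_vel": joint speeds; "joint_efforts": joint torques, N m; "position": TCP position; "tool_rot": TCP orientation; "contact_force": force on the tool from outside, world axes, zero at the start; "moment": the same for the moment, N m; "grip_width": finger opening in mm.
Only numpy, scipy, OpenCV 4.12 (cv2) and the standard library are available. Lean on these libraries where they do the work, as an engineer would, in place of code of your own. Each camera call takes 0.05 s, during which the arm holds its last target.

## Working session

There is one attempt and no reset: what is moved stays moved. The work goes in short steps, Python scripts to look and compute and a shell command to move; the robot and the scene stay as the last step left them, time stands still between calls to the robot, and variables do not carry over. Pictures are saved under pics/ and viewed, and the job is handed in when it is done.

```bash
mkdir -p pics; python3 - <<'E'
from rig import robot,cams
import cv2
s=robot.get_state();print(s)
for n in ("scene","top","wrist"):
    p=cams.camera_params(n);print(n,p["mtx"].round(1).tolist(),p["pose"].round(3).tolist())
    cv2.imwrite(f"pics/{n}0.png",cams.snapshot(n))
E
```

```text
{'time': 0.0, 'q': array([-1.17103604e+00,  3.20293350e-01,  1.56569324e+00, -3.54948236e-05,
        1.25738255e+00, -1.99762879e-02]), 'joint_vel': array([-0.00106212,  0.00077064,  0.00124588, -0.00148324, -0.00096692,
        0.00061441]), 'joint_efforts': array([ 9.48464840e-04, -4.12458730e+01, -2.31972027e+01,  7.31080910e-02,
        4.56232333e-02, -1.66141681e-04]), 'position': array([ 234.12799255, -524.61623176,  213.11393113]), 'tool_rot': array([ 8.38906674e-01, -5.44274566e-01, -7.44810691e-04, -4.84266414e-04]), 'contact_force': array([0.29074915, 0.28638311, 0.20245666]), 'moment': array([ 0.01224719, -0.0015186 , -0.0205634 ]), 'grip_width': 91.07055302734308}
scene [[361.1, 0.0, 318.9], [0.0, 361.1, 191.7], [0.0, 0.0, 1.0]] [[-0.373, 0.657, -0.655, 1194.543], [0.928, 0.254, -0.273, 276.022], [-0.013, -0.71, -0.704, 882.95], [0.0, 0.0, 0.0, 1.0]]
top [[492.3, 0.0, 318.2], [0.0, 492.3, 200.2], [0.0, 0.0, 1.0]] [[-0.005, -0.996, 0.086, 382.36], [-1.0, 0.003, -0.021, 15.646], [0.021, -0.086, -0.996, 1621.92], [0.0, 0.0, 0.0, 1.0]]
wrist [[315.8, 0.0, 321.6], [0.0, 315.8, 200.2], [0.0, 0.0, 1.0]] [[0.408, -0.873, -0.267, 309.994], [-0.913, -0.39, -0.118, -490.578], [-0.001, 0.292, -0.956, 383.952], [0.0, 0.0, 0.0, 1.0]]
```

View pics/scene0.png

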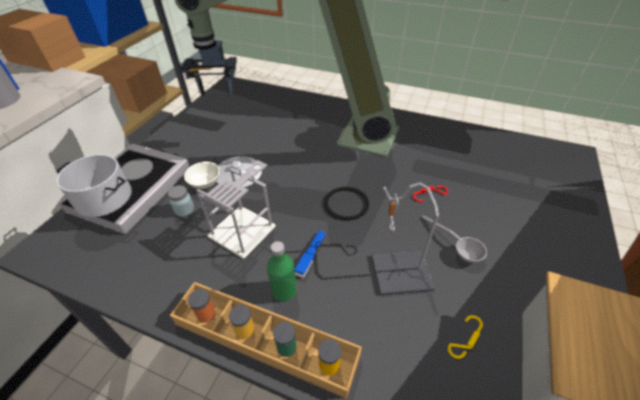

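View pics/top0.png

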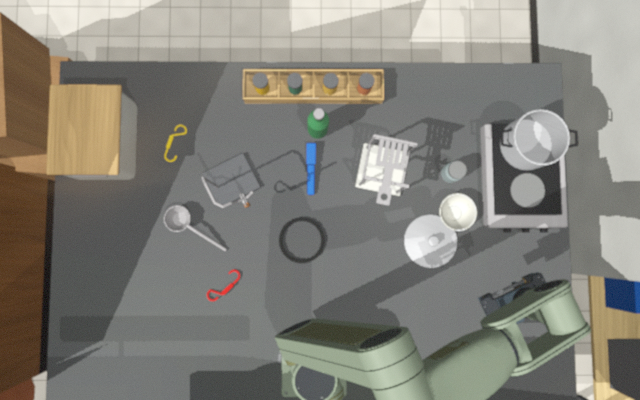

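View pics/wrist0.png

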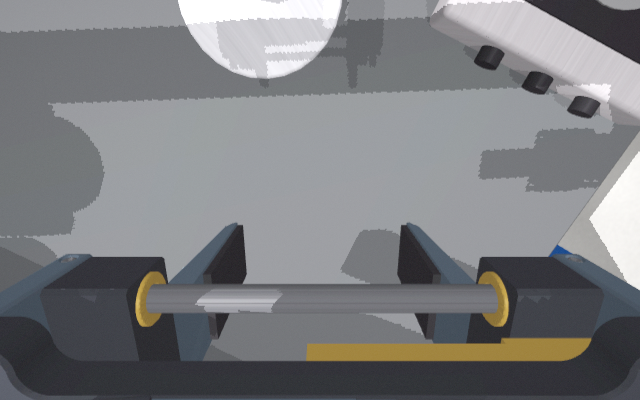

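Three S-shapes: yellow at scene (467,337)/top (175,143), red at scene (430,192)/top (224,285), and one with a wooden grip on the stand at scene (392,208)/top (245,202). The last one fits: steel, hanging in the seat. I'll confirm it in an enlarged crop.

```bash
python3 - <<'E'
import cv2,numpy as np
a=cv2.imread("pics/scene0.png");b=cv2.imread("pics/top0.png")
c=cv2.resize(a[170:300,350:470],None,fx=5,fy=4.6,interpolation=cv2.INTER_CUBIC)
c=cv2.resize(a[175:250,370:450],None,fx=8,fy=8,interpolation=cv2.INTER_CUBIC);cv2.imwrite("pics/c1.png",c[:600])
c=cv2.resize(b[140:220,190:270],None,fx=7,fy=7,interpolation=cv2.INTER_CUBIC);cv2.imwrite("pics/c2.png",c)
c=cv2.resize(b[125:215,345:445],None,fx=6.5,fy=6.5,interpolation=cv2.INTER_CUBIC);cv2.imwrite("pics/c3.png",c)
c=cv2.resize(a[150:260,180:290],None,fx=5.4,fy=5.4,interpolation=cv2.INTER_CUBIC);cv2.imwrite("pics/c4.png",c)
E
```

```text
(no output)
```

View pics/c1.png

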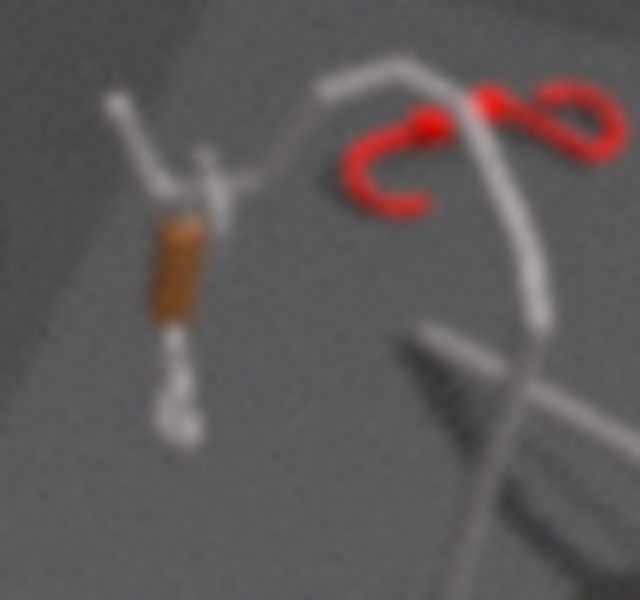

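View pics/c2.png

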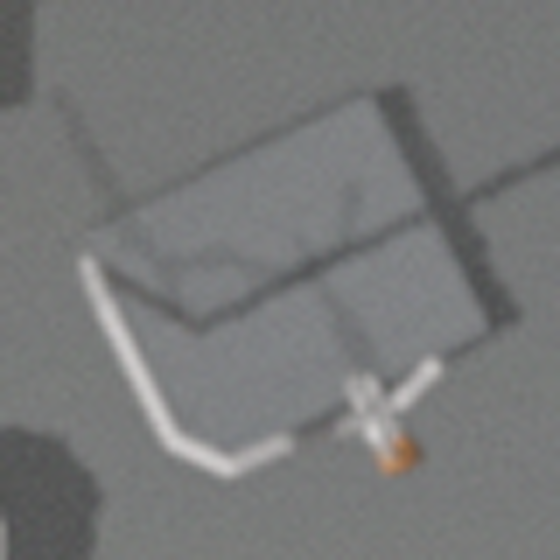

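View pics/c3.png

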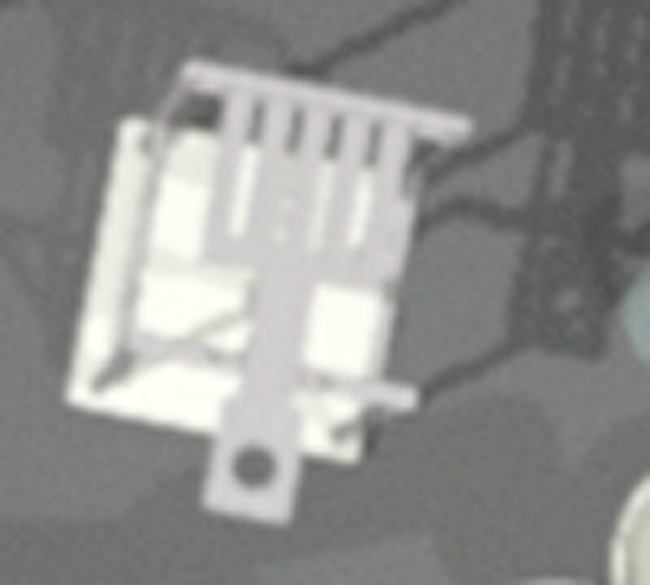

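View pics/c4.png

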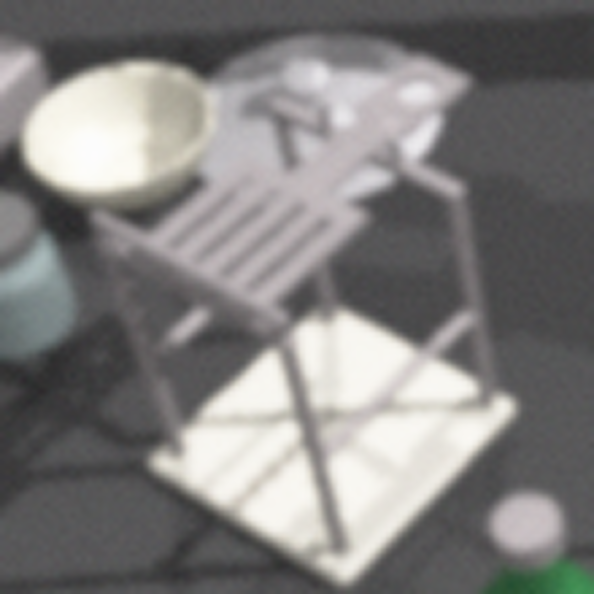

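The crops confirm it: the steel hook with the orange wooden grip is at scene (392,208) and top (247,204). The turner's hole is at about top (384,196). Next I'll measure both.

```bash
cat > h.py <<'E'
import numpy as np,cv2
from rig import robot,cams
from scipy.spatial.transform import Rotation as R
def ray(p,uv):
    d=np.linalg.inv(p["mtx"])@[uv[0],uv[1],1.]; P=np.array(p["pose"]); return P[:3,3],P[:3,:3]@d/np.linalg.norm(d)
def onz(p,uv,z):
    o,d=ray(p,uv); return o+d*(z-o[2])/d[2]
def tri(rs):
    A=sum(np.eye(3)-np.outer(d,d) for o,d in rs); b=sum((np.eye(3)-np.outer(d,d))@o for o,d in rs)
    x=np.linalg.solve(A,b); return x,[np.linalg.norm((np.eye(3)-np.outer(d,d))@(x-o)) for o,d in rs]
def proj(p,X):
    P=np.array(p["pose"]);c=P[:3,:3].T@(np.asarray(X,float)-P[:3,3]);q=p["mtx"]@c;return q[:2]/q[2]
def pose(yaw,th):
    # tool z = forward(yaw) tilted: th = angle from straight down toward +forward ; tool x = right
    f=np.array([np.cos(yaw),np.sin(yaw),0]);k=np.array([0,0,1.])
    z=np.sin(th)*f-np.cos(th)*k; x=np.array([np.sin(yaw),-np.cos(yaw),0]); y=np.cross(z,x)
    return np.column_stack([x,y,z])
def delta(pos,rot):
    s=robot.get_state();Rc=R.from_quat(s["tool_rot"]).as_matrix()
    print("shift(tool)",(Rc.T@(np.asarray(pos)-s["position"])).round(1),"rotvec(tool)",R.from_matrix(Rc.T@rot).as_rotvec().round(3),"t",round(s["time"],2),"F",s["contact_force"].round(1),"w",round(s["grip_width"],1))
E
python3 - <<'E'
from h import *
T=cams.camera_params("top");S=cams.camera_params("scene")
a=cv2.imread("pics/scene0.png");b=cv2.imread("pics/top0.png")
def om(im,box):
    x0,y0,x1,y1=box;h=cv2.cvtColor(im,cv2.COLOR_BGR2HSV)[y0:y1,x0:x1]
    m=cv2.inRange(h,(5,90,60),(22,255,255));v,u=np.nonzero(m);return m,u+x0,v+y0
m,u,v=om(a,(380,195,402,222));print("scene grip",u.mean(),v.mean(),len(u),v.min(),v.max())
sg=(u.mean(),v.mean())
m,u,v=om(b,(235,190,260,215));print("top grip",u.mean(),v.mean(),len(u));tg=(u.mean(),v.mean())
print(tri([ray(S,sg),ray(T,tg)]))
# scene only at z=147
print("scene z147",onz(S,sg,147),"top z165",onz(T,tg,165))
k=lambda u,v,f,x0,y0:((u+.5)/f-.5+x0,(v+.5)/f-.5+y0)
print("hole",onz(T,k(254,467,6.5,345,125),190))
# handle end corners & neck
for q in [(203,505),(290,523),(215,440),(303,440)]: print("h",onz(T,k(*q,6.5,345,125),190)[:2])
# scene hole
print("hole scene",onz(S,k(416,92,5.4,180,150),190))
# arm
for n,q,z in [("armcorner",(230,470),254),("post",(85,255),254),("xend",(170,437),254),("end",(438,365),240),("tip",(358,385),185),("crown",(372,418),207)]: print(n,onz(T,k(*q,7,190,140),z)[:2])
for n,q,z in [("end",(118,105),240),("seat",(195,190),204)]: print(n,"scene",onz(S,k(*q,8,370,175),z)[:2])
# foot corners
for q in [(385,90),(490,328)]: print("foot",onz(T,k(*q,7,190,140),14)[:2])
E
```

```text
scene grip 391.7230769230769 208.41538461538462 65 203 214
top grip 247.1 204.8 10
(array([496.45750891, 199.62572069, 145.11606304]), [np.float64(2.23248610349341), np.float64(2.232486103493421)])
scene z147 [497.54992087 201.96159431 147.        ] top z165 [495.37096731 194.98036152 165.        ]
hole [ 516.80464573 -206.92342948  190.        ]
h [ 499.68591785 -183.61411754]
h [ 491.43608705 -222.76991145]
h [ 529.08446418 -189.47842345]
h [ 528.98154937 -229.30304086]
hole scene [ 518.36870755 -202.86370197  190.        ]
armcorner [483.35277787 252.25453939]
post [569.38007691 310.79983358]
xend [496.5515588  276.11614661]
end [526.44628148 171.87960853]
tip [523.86941557 211.36457328]
crown [508.061731   202.51291974]
end scene [522.21015659 176.5534155 ]
seat scene [514.35958367 204.47375134]
foot [680.25370148 223.20771475]
foot [567.36974879 173.25600501]
```

```bash
python3 - <<'E'
from h import *
R1=pose(.42,.65); g=np.array([497,200,143.]); tcp=g-R1[:,2]*130
print(tcp,R1[:,2]); delta(tcp,R1)
E
```

```text
[425.16342819 167.91975921 246.49089381] [ 0.55258901  0.24677108 -0.7960838 ]
shift(tool) [-554.7 -456.7  -32.4] rotvec(tool) [ 0.65   0.001 -0.001] t 0.15 F [-0.7 -0.5  0.2] w 91.3
```

```bash
python3 -m jog '[[1,[-20,-16,-8],[0,0,0]],[1,[-27.7,-22.8,-5],[0,0,0]],[1,[-27.7,-22.8,-5],[0,0,0]],[1,[-27.7,-22.8,-5],[0,0,0]],[1,[-27.7,-22.8,-5],[0,0,0]],[1,[-27.7,-22.8,-5],[0,0,0]],[1,[-27.7,-22.8,0],[0,0,0]],[1,[-27.7,-22.8,0],[0,0,0]],[1,[-27.7,-22.8,0],[0,0,0]],[1,[-27.7,-22.8,0],[0,0,0]],[1,[-27.7,-22.8,0],[0,0,0]],[1,[-27.7,-22.8,0],[0,0,0]],[1,[-27.7,-22.8,0],[0,0,0]],[1,[-27.7,-22.8,0],[0,0,0]],[1,[-27.7,-22.8,0],[0,0,0]],[1,[-27.7,-22.8,0],[0,0,0]],[1,[-27.7,-22.8,0],[0,0,0]],[1,[-27.7,-22.8,0],[0,0,0]],[1,[-27.7,-22.8,0],[0,0,0]],[1,[-27.7,-20,0],[0,0,0]]]'
python3 -m jog '[[1,[-5,-5,0],[0.1,0,0]],[1,[0,0,0],[0.1,0,0]],[1,[0,0,0],[0.1,0,0]],[1,[0,0,0],[0.1,0,0]],[1,[0,0,0],[0.1,0,0]],[1,[0,0,0],[0.1,0,0]],[1,[0,0,0],[0.05,0,0]],[1,[0,0,0],[0,0,0]],[1,[0,0,0],[0,0,0]]]'
python3 - <<'E'
from h import *
R1=pose(.42,.65); g=np.array([497,200,143.]); tcp=g-R1[:,2]*130
s=robot.get_state();print(s["q"].round(3),s["position"])
delta(tcp,R1)
p=cams.camera_params("wrist");np.savez("w1.npz",**p);cv2.imwrite("pics/w1.png",cams.snapshot("wrist"))
E
```

```text
time: 1.82
position: [419.5, 157.7, 246.8]
tool_rot: [0.839, -0.544, 0.0, -0.0]
contact_force: [0.6, 0.8, 0.9]
grip_width: 91.4
time: 2.57
position: [421.4, 162.1, 246.8]
tool_rot: [0.795, -0.516, 0.174, -0.267]
contact_force: [0.4, 0.7, 0.4]
grip_width: 91.5
[ 0.278 -0.194  2.222  0.186  0.476  1.292] [421.35901327 162.08068781 246.81276641]
shift(tool) [-3.8 -4.5  3.8] rotvec(tool) [ 0.001 -0.    -0.   ] t 2.57 F [0.4 0.7 0.4] w 91.5
```

View pics/w1.png

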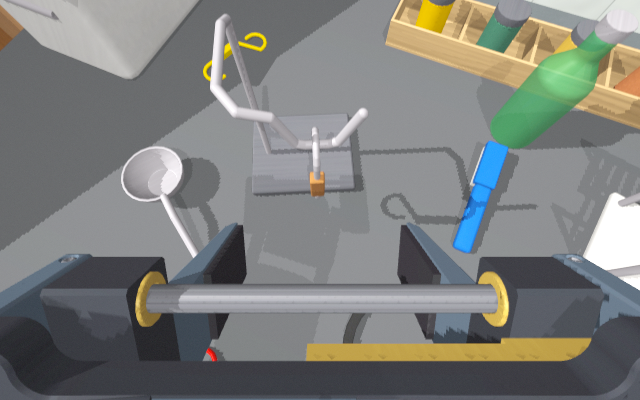

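```bash
python3 - <<'E'
import cv2
a=cv2.imread("pics/w1.png")
cv2.imwrite("pics/w1c.png",cv2.resize(a[95:205,255:375],None,fx=5,fy=5,interpolation=cv2.INTER_CUBIC))
E
```

```text
(no output)
```

View pics/w1c.png

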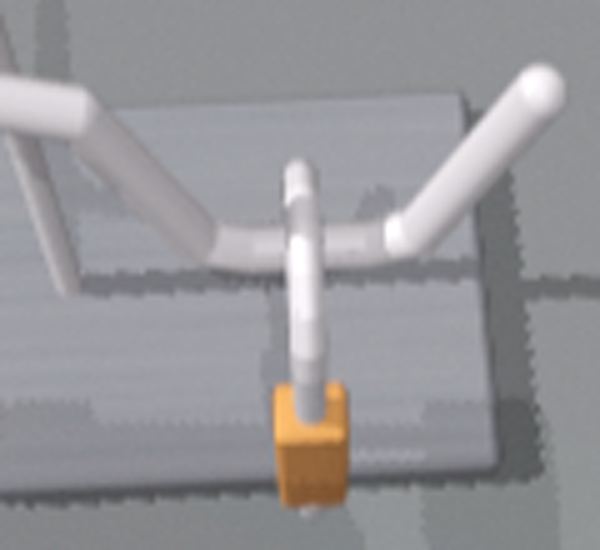

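```bash
python3 - <<'E'
from h import *
W=np.load("w1.npz");W={k:W[k] for k in W}
T=cams.camera_params("top");S=cams.camera_params("scene")
k=lambda u,v:((u+.5)/5-.5+255,(v+.5)/5-.5+95)
gt=onz(W,k(311,413),168);tip=onz(W,k(299,163),183)
print("griptop",gt,"tip",tip,"yaw",np.arctan2(*(tip-gt)[1::-1]),np.linalg.norm((tip-gt)[:2]),"expect 33")
a=onz(W,k(212,248),204);b=onz(W,k(395,238),204);print("seat",a,b,np.linalg.norm(a-b),"arm yaw",np.arctan2(*(a-b)[1::-1])-np.pi/2)
e=onz(W,k(545,88),240);print("end",e, np.arctan2(*(a-e)[1::-1])-np.pi/2)
print(tri([ray(W,k(311,413)),ray(S,(391.9,203.5))]))
E
```

```text
griptop [495.34472904 200.1874632  168.        ] tip [534.27671187 219.9959869  183.        ] yaw 0.4706613888948589 43.681539555151936 expect 33
seat [501.20318125 220.24430122 204.        ] [515.25501357 193.39567566 204.        ] 30.3035094683643 arm yaw 0.48217030321162024
end [526.8418207  176.14079372 240.        ] 0.5265775393905505
(array([496.5957498 , 200.30833867, 165.12040055]), [np.float64(0.4557635811694002), np.float64(0.4557635811693671)])
```

```bash
python3 - <<'E'
from h import *
W=np.load("w1.npz");W={k:W[k] for k in W}
k=lambda u,v:((u+.5)/5-.5+255,(v+.5)/5-.5+95)
gt=onz(W,k(311,413),168)
for z in (190,195,200):
    tip=onz(W,k(299,165),z);d=tip-gt;print(z,tip,np.arctan2(d[1],d[0]),np.linalg.norm(d[:2]))
c=onz(W,k(305,240),210);d=c-gt;print("crown",c,np.arctan2(d[1],d[0]),np.linalg.norm(d[:2]))
for y in (.42,.46,.5):
  r=R.from_euler('z',y).as_matrix()@R.from_euler('y',-.075).as_matrix()
  G=gt-r@[0,0,22]
  print(y,G,[ (5*(proj(W,G+r@np.array(q))-[255,95]+.5)-.5).round(0) for q in ([0,0,22],[34,0,35],[37,0,45],[31.1,0,57.1],[17,0,63],[0,-7,22],[-6,-7,22],[-6,-7,-22],[-6,7,-22])])
E
```

```text
190 [529.78413668 217.79158927 190.        ] 0.47253750372706166 38.67787549684736
195 [526.85392658 216.34396166 195.        ] 0.4737994605717796 35.40991347363283
200 [523.92371649 214.89633405 200.        ] 0.4753180277488375 32.14201930883581
crown [505.65502594 205.28861758 210.        ] 0.4594493138662743 11.503216861355984
0.42 [496.84991376 200.85963737 146.061846  ] [array([311., 413.]), array([311., 212.]), array([310., 170.]), array([309., 166.]), array([308., 227.]), array([349., 413.]), array([349., 444.]), array([347., 512.]), array([280., 512.])]
0.46 [496.82182997 200.91929104 146.061846  ] [array([311., 413.]), array([303., 212.]), array([302., 170.]), array([302., 166.]), array([304., 227.]), array([349., 412.]), array([351., 443.]), array([348., 511.]), array([281., 514.])]
0.5 [496.79138314 200.97777393 146.061846  ] [array([311., 413.]), array([296., 213.]), array([294., 171.]), array([295., 167.]), array([301., 227.]), array([349., 410.]), array([352., 441.]), array([348., 510.]), array([281., 515.])]
```

```bash
python3 - <<'E'
from h import *
R1=pose(.47,.65); P=np.array([497,201,146.5])-[0,0,5]; tcp=P+R1[:,2]*13
delta(tcp-R1[:,2]*100,R1)
s=robot.get_state();print(R1[:,2]*100, tcp)
E
```

```text
shift(tool) [-2.2 -2.5 48.2] rotvec(tool) [-0.    -0.031 -0.04 ] t 2.62 F [-0.  -0.3 -0.4] w 91.3
[ 53.95650078  27.40806233 -79.60837985] [504.0143451  204.5630481  131.15091062]
```

```bash
python3 -m jog '[[1,[-1,-1,16],[0,0,0]],[1,[-1,-1,16],[0,0,0]],[1,[0,0,16],[0,-0.031,-0.04]],[1,[0,0,0],[0,0,0]],[1,[0,0,0],[0,0,0]],[1,[0,0,0],[0,0,0]]]'
python3 - <<'E'
from h import *
R1=pose(.47,.65); P=np.array([497,201,146.5])-[0,0,5]; tcp=P+R1[:,2]*13
delta(tcp,R1)
p=cams.camera_params("wrist");np.savez("w2.npz",**p);im=cams.snapshot("wrist");cv2.imwrite("pics/w2.png",im)
cv2.imwrite("pics/w2c.png",cv2.resize(im[100:240,240:400],None,fx=5,fy=4.2,interpolation=cv2.INTER_CUBIC))
E
```

```text
time: 3.12
position: [448.2, 176.4, 212.5]
tool_rot: [0.806, -0.499, 0.168, -0.272]
contact_force: [0.9, -0.2, 0.5]
grip_width: 91.4
shift(tool) [ -0.3  -0.6 102.7] rotvec(tool) [ 0.    -0.004 -0.007] t 3.12 F [ 0.9 -0.2  0.5] w 91.4
```

View pics/w2c.png

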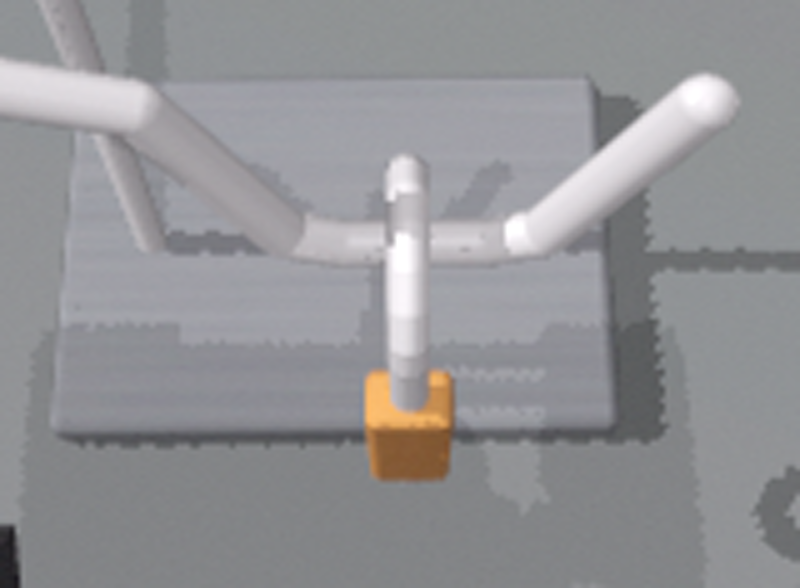

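```bash
python3 -m jog '[[1,[0,-0.6,15],[0,-0.004,-0.007]],[1,[0,0,22],[0,0,0]],[1,[0,0,22],[0,0,0]],[1,[0,0,18],[0,0,0]],[1,[0,0,15],[0,0,0]],[1,[0,0,10],[0,0,0]],[0.6,[0,0,0],[0,0,0]],[0.6,[0,0,0],[0,0,0]],[0.6,[0,0,0],[0,0,0]]]' 15
python3 - <<'E'
from h import *
R1=pose(.47,.65); P=np.array([497,201,146.5])-[0,0,5]; tcp=P+R1[:,2]*13
delta(tcp,R1)
im=cams.snapshot("wrist");cv2.imwrite("pics/w3.png",im)
E
```

```text
time: 3.92
position: [503.0, 204.5, 132.1]
tool_rot: [0.808, -0.495, 0.167, -0.273]
contact_force: [-0.7, 0.3, -0.4]
grip_width: 73.9
shift(tool) [ 0.4 -0.2  1.3] rotvec(tool) [-0.001  0.     0.001] t 3.92 F [-0.7  0.3 -0.4] w 73.9
```

View pics/w3.png

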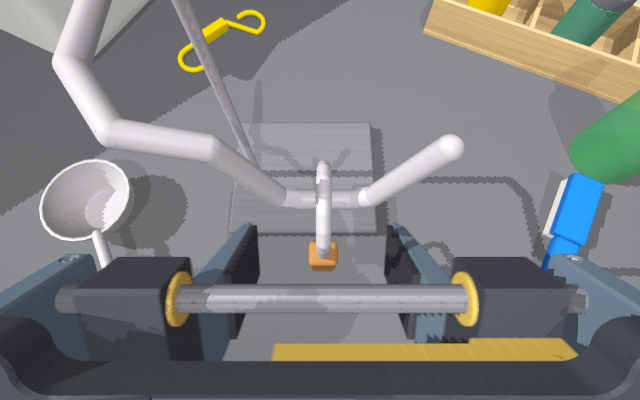

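```bash
python3 -m jog '[[0.5,[0,0,0],[0,0,0]],[0.4,[0,0,0],[0,0,0]],[0.35,[0,0,0],[0,0,0]],[0.3,[0,0,0],[0,0,0]],[0.28,[0,0,0],[0,0,0]],[0.26,[0,0,0],[0,0,0]],[0.24,[0,0,0],[0,0,0]],[0.22,[0,0,0],[0,0,0]],[0.2,[0,0,0],[0,0,0]],[0.18,[0,0,0],[0,0,0]],[0.16,[0,0,0],[0,0,0]],[0.14,[0,0,0],[0,0,0]],[0.12,[0,0,0],[0,0,0]],[0.1,[0,0,0],[0,0,0]],[0.08,[0,0,0],[0,0,0]],[0.05,[0,0,0],[0,0,0]],[0.05,[0,0,0],[0,0,0]],[0.05,[0,0,0],[0,0,0]]]' 15
python3 - <<'E'
from h import *
p=cams.camera_params("wrist");np.savez("w4.npz",**p)
im=cams.snapshot("wrist");cv2.imwrite("pics/w4.png",im[100:330,180:480].repeat(2,0).repeat(2,1))
s=cams.snapshot("scene");cv2.imwrite("pics/s4.png",cv2.resize(s[150:270,350:470],None,fx=5,fy=5,interpolation=cv2.INTER_CUBIC))
E
```

```text
time: 5.47
position: [502.9, 204.3, 131.0]
tool_rot: [0.808, -0.495, 0.167, -0.272]
contact_force: [0.4, -0.4, -0.2]
grip_width: 14.2
```

View pics/w4.png

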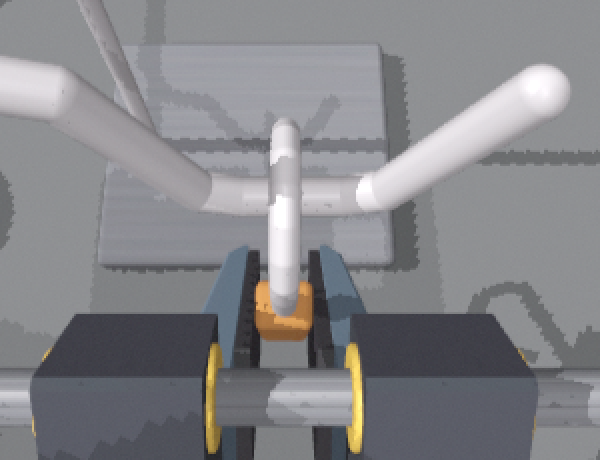

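View pics/s4.png

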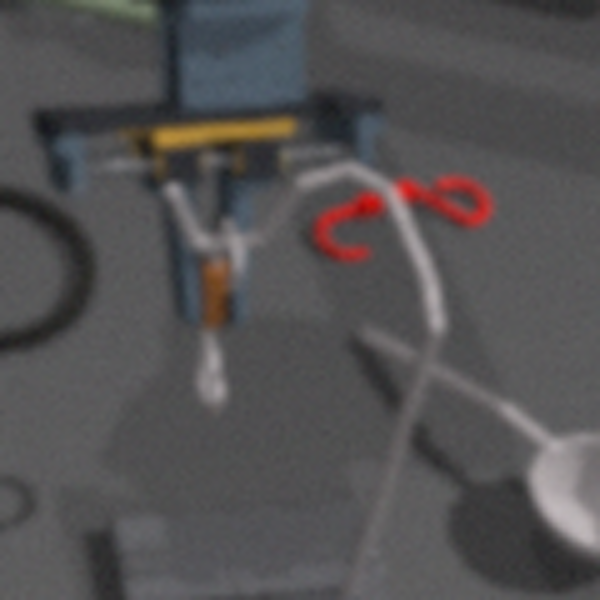

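```bash
python3 -m jog '[[0.05,[0,-3,-4],[0,0,0]],[0.05,[0,-4.5,-6],[0,0,0]],[0.05,[0,-4.5,-6],[0,0,0]],[0.05,[0,-3.5,-4.5],[0,0,0]],[0.05,[0,-2,-2.7],[0,0,0]],[0.05,[0,0,0],[0,0,0]],[0.05,[0,0,0],[0,0,0]]]' 20
python3 - <<'E'
from h import *
p=cams.camera_params("wrist");np.savez("w5.npz",**p)
im=cams.snapshot("wrist");cv2.imwrite("pics/w5.png",im[100:330,180:480].repeat(2,0).repeat(2,1))
s=cams.snapshot("scene");cv2.imwrite("pics/s5.png",cv2.resize(s[170:240,360:450],None,fx=7,fy=7,interpolation=cv2.INTER_CUBIC))
E
```

```text
time: 6.15
position: [502.6, 204.3, 160.0]
tool_rot: [0.808, -0.495, 0.167, -0.272]
contact_force: [-0.2, 0.4, -0.6]
grip_width: 13.8
```

View pics/w5.png

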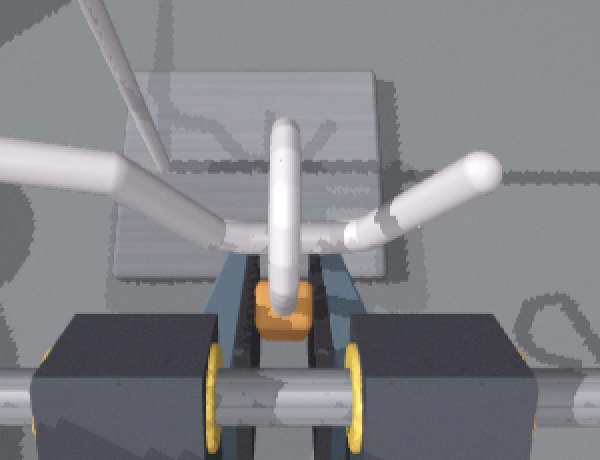

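View pics/s5.png

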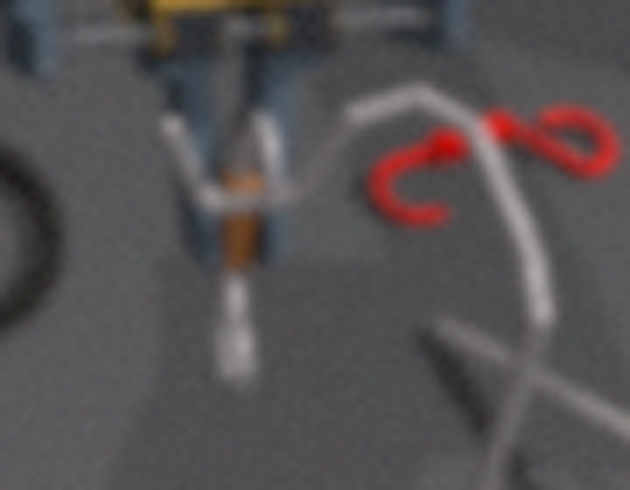

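```bash
python3 -m jog '[[0.05,[0,-2.4,-3.2],[0,0,0]],[0.05,[0,0,0],[0,0,0]],[0.05,[0,4,-3],[0,0,0]],[0.05,[0,8,-6],[0,0,0]],[0.05,[0,10,-7.6],[0,0,0]],[0.05,[0,10,-7.6],[0,0,0]],[0.05,[0,12,-9],[0,0,0]],[0.05,[0,12,-9],[0,0,0]],[0.05,[0,8,-9],[0,0,0]],[0.05,[0,0,-10],[0,0,0]],[0.05,[0,-6,-12],[0,0,0]],[0.05,[0,-4,-6],[0,0,0]],[0.05,[0,0,0],[0,0,0]]]'
python3 - <<'E'
from h import *
s=cams.snapshot("scene");cv2.imwrite("pics/s6.png",cv2.resize(s[150:250,340:460],None,fx=5,fy=5,interpolation=cv2.INTER_CUBIC))
# plan to turner: hole, yaw -0.2
yaw=-.2;R2=pose(yaw,.65)
f=np.array([np.cos(yaw),np.sin(yaw),0])
hole=np.array([517.5,-205.,190]); 
# grip centre when tip over hole raised: tip rel grip = 31.3 f + 37.4 z ; observe stop: back 60
G=hole-31.3*f+[0,0,60-37.4]
tcp=G-[0,0,5]+R2[:,2]*13
print(G,tcp);delta(tcp-60*f,R2)
E
```

```text
time: 7.33
position: [422.1, 162.8, 196.6]
tool_rot: [0.807, -0.495, 0.168, -0.273]
contact_force: [-0.1, -0.1, -0.5]
grip_width: 14.6
[ 486.82391611 -198.78164995  212.6       ] [ 494.53451472 -200.34466566  197.25091062]
shift(tool) [319.4 115.9 -90.2] rotvec(tool) [-0.002  0.406  0.534] t 7.38 F [-0.3 -0.6 -1. ] w 13.7
```

View pics/s6.png

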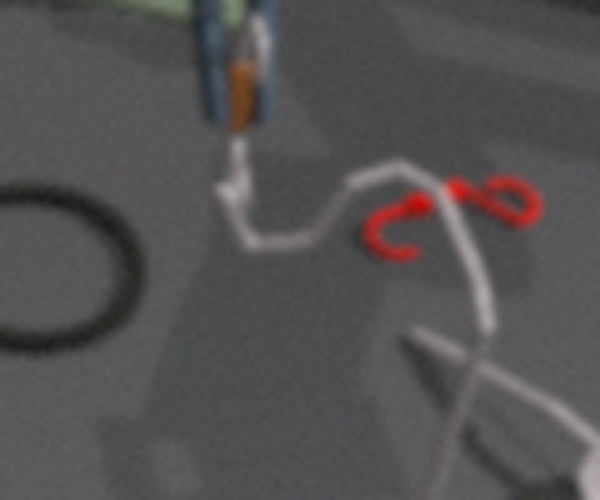

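```bash
python3 -m jog '[[0.05,[10,3.6,-2.8],[0,0,0]],[0.05,[20,7.2,-5.6],[0,0,0]],[0.05,[26,9.5,-7.4],[0,0,0]],[0.05,[26,9.5,-7.4],[0,0.05,0.066]],[0.05,[26,9.5,-7.4],[0,0,0]],[0.05,[26,9.5,-7.4],[0,0,0]],[0.05,[26,9.5,-7.4],[0,0,0]],[0.05,[26,9.5,-7.4],[0,0,0]],[0.05,[26,9.5,-7.4],[0,0,0]],[0.05,[26,9.5,-7.4],[0,0,0]],[0.05,[26,9.5,-7.4],[0,0,0]],[0.05,[26,9.5,-7.4],[0,0,0]],[0.05,[20,7.2,-5.6],[0,0,0]],[0.05,[0,0,0],[0,0.058,0.076]],[0.05,[0,0,0],[0,0.058,0.076]],[0.05,[0,0,0],[0,0.058,0.076]],[0.05,[0,0,0],[0,0.058,0.076]],[0.05,[0,0,0],[0,0.058,0.076]],[0.05,[0,0,0],[0,0.058,0.076]],[0.05,[0,0,0],[0,0,0]]]'
python3 - <<'E'
from h import *
yaw=-.2;R2=pose(yaw,.65)
f=np.array([np.cos(yaw),np.sin(yaw),0])
hole=np.array([517.5,-205.,190]); 
G=hole-31.3*f+[0,0,60-37.4]
tcp=G-[0,0,5]+R2[:,2]*13
delta(tcp-60*f,R2);print(robot.get_state()["q"].round(2))
p=cams.camera_params("wrist");np.savez("w7.npz",**p)
im=cams.snapshot("wrist");cv2.imwrite("pics/w7.png",im)
E
```

```text
time: 9.05
position: [412.8, -175.7, 194.9]
tool_rot: [-0.612, 0.724, -0.243, 0.205]
contact_force: [-0.1, 1.9, -0.6]
grip_width: 13.5
shift(tool) [  8.7 -21.2  13. ] rotvec(tool) [0.004 0.019 0.026] t 9.05 F [-0.1  1.9 -0.6] w 13.5
[-0.63 -0.11  2.31  0.68  0.44  0.55]
```

View pics/w7.png

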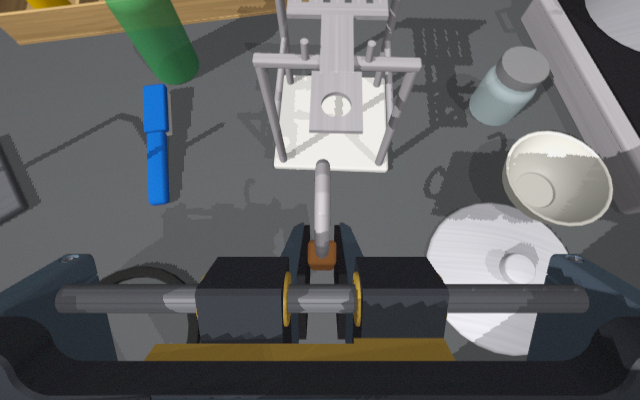

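```bash
python3 - <<'E'
import cv2
a=cv2.imread("pics/w7.png")
cv2.imwrite("pics/w7c.png",cv2.resize(a[55:145,285:385],None,fx=6,fy=6,interpolation=cv2.INTER_CUBIC))
E
```

```text
(no output)
```

View pics/w7c.png

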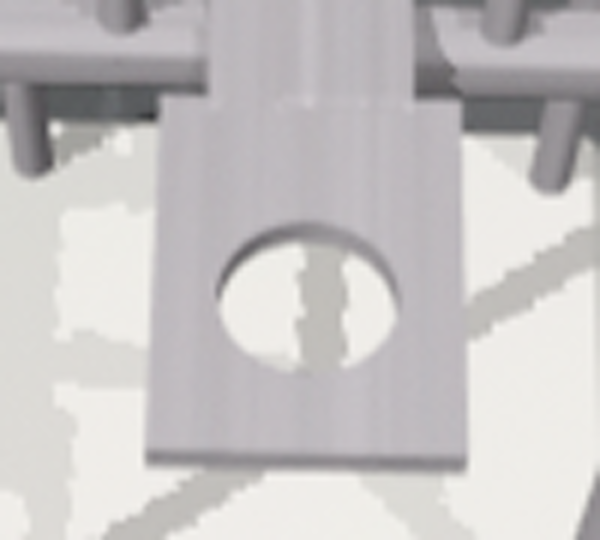

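```bash
python3 - <<'E'
from h import *
W=np.load("w7.npz");W={k:W[k] for k in W}
k=lambda u,v:((u+.5)/6-.5+285,(v+.5)/6-.5+55)
P={n:onz(W,k(*q),190) for n,q in dict(tl=(163,100),tr=(461,100),bl=(146,455),br=(467,459),hl=(216,298),hr=(402,298),ht=(309,222),hb=(309,376),hc=(309,298)).items()}
for n in P: print(n,P[n][:2].round(1))
print("hole w",np.linalg.norm(P["hl"]-P["hr"]),np.linalg.norm(P["ht"]-P["hb"]), "endw",np.linalg.norm(P["bl"]-P["br"]))
ang=lambda a,b:np.arctan2(*(P[b]-P[a])[1::-1])
print("yaw sides",ang("bl","tl"),ang("br","tr"),"end",ang("br","bl")-np.pi/2,ang("tr","tl")-np.pi/2)
# hook in tool frame from grasp
s=robot.get_state();Rc=R.from_quat(s["tool_rot"]).as_matrix()
R4=pose(.47,.65);r=R.from_euler('z',.47).as_matrix()@R.from_euler('y',-.075).as_matrix()
for G in ([497,201,146.5],[497,201,144.5]):
  Gt=R4.T@(np.array(G)-[502.9,204.3,131.0]);Ht=R4.T@r
  print("G tool",Gt.round(1))
  Gw=s["position"]+Rc@Gt;Hw=Rc@Ht
  print("tip",(Gw+Hw@[34,0,35]).round(1),"crown",(Gw+Hw@[17,0,60]).round(1),"G",Gw.round(1))
  print([proj(W,Gw+Hw@np.array(q)).round(1) for q in ([0,0,22],[37,0,45],[-6,-7,22],[-6,7,22],[6,-7,22],[-6,7,-22],[17,0,63])])
im=cv2.imread("pics/w7.png");cv2.imwrite("pics/w7d.png",cv2.resize(im[145:285,260:390],None,fx=4.2,fy=4.2,interpolation=cv2.INTER_CUBIC))
E
```

```text
tl [ 549.2 -190.8]
tr [ 543.  -227.9]
bl [ 498.3 -180.7]
br [ 491.5 -217.6]
hl [ 518.6 -192.4]
hr [ 514.9 -214.6]
ht [ 527.7 -205.5]
hb [ 505.8 -201.5]
hc [ 516.7 -203.5]
hole w 22.45535264519633 22.27047593541815 endw 37.45393655120531
yaw sides -0.19517586003094928 -0.1976180619784194 end -0.18053061896496048 -0.16545408558758812
G tool [  0.3  -4.  -16.4]
tip [ 437.5 -180.4  248. ] crown [ 419.1 -177.3  271.7] G [ 406.5 -175.3  210.7]
[array([324.1, 250.5]), array([324. , 158.5]), array([339.1, 263.3]), array([309.1, 263.4]), array([338.6, 237.8]), array([311.9, 269.5]), array([324.7, 189.5])]
G tool [  0.3  -2.8 -14.8]
tip [ 437.5 -180.4  246. ] crown [ 419.1 -177.3  269.7] G [ 406.5 -175.3  208.7]
[array([324. , 251.3]), array([324. , 160.6]), array([338.9, 264. ]), array([309.3, 264.1]), array([338.4, 238.8]), array([312., 270.]), array([324.7, 191.5])]
```

View pics/w7d.png

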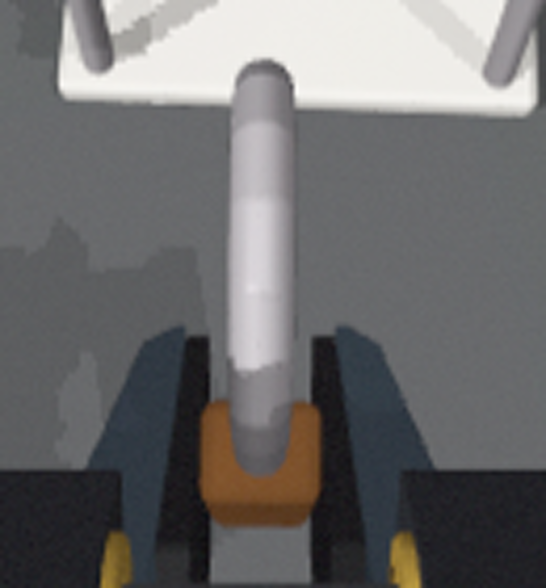

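```bash
cat >> h.py <<'E'
GT=np.array([-0.5,-4.0,-16.4]); HT=pose(.47,.65).T@(R.from_euler('z',.47).as_matrix()@R.from_euler('y',-.075).as_matrix())
def hook(s=None):
    s=s or robot.get_state();Rc=R.from_quat(s["tool_rot"]).as_matrix()
    return s["position"]+Rc@GT,Rc@HT
def tcp_for_tip(tip,rot): return np.asarray(tip)-rot@(GT+HT@[34,0,35])
E
python3 - <<'E'
from h import *
R2=pose(-.19,.65);f=np.array([np.cos(.19),-np.sin(.19),0])
h=np.array([516.7,-203.5,190])
delta(tcp_for_tip(h+[0,0,11]-0*f,R2),R2)
delta(tcp_for_tip(h+[0,0,11]-45*f,R2),R2)
E
```

```text
shift(tool) [  9.8 -37.1  87. ] rotvec(tool) [0.003 0.014 0.022] t 9.1 F [1.  0.1 0.6] w 13.7
shift(tool) [ 8.6 -1.2 59.9] rotvec(tool) [0.003 0.014 0.022] t 9.1 F [1.  0.1 0.6] w 13.7
```

```bash
python3 -m jog '[[0.05,[1.6,-0.2,10],[0,0,0]],[0.05,[2,-0.2,14],[0,0,0]],[0.05,[2,-0.3,14],[0,0,0]],[0.05,[2,-0.3,13],[0,0,0]],[0.05,[1,-0.2,9],[0.003,0.014,0.022]],[0.05,[0,0,0],[0,0,0]],[0.05,[0,0,0],[0,0,0]],[0.05,[0,0,0],[0,0,0]]]'
python3 - <<'E'
from h import *
R2=pose(-.19,.65);f=np.array([np.cos(.19),-np.sin(.19),0])
h=np.array([516.7,-203.5,190])
delta(tcp_for_tip(h+[0,0,11],R2),R2)
G,H=hook();print("tip",G+H@[34,0,35])
p=cams.camera_params("wrist");np.savez("w8.npz",**p)
im=cams.snapshot("wrist");cv2.imwrite("pics/w8.png",cv2.resize(im[60:280,220:430],None,fx=2.7,fy=2.7,interpolation=cv2.INTER_CUBIC))
E
```

```text
time: 9.77
position: [448.7, -193.0, 148.9]
tool_rot: [-0.602, 0.732, -0.247, 0.203]
contact_force: [-0.4, 0.2, -0.4]
grip_width: 13.7
shift(tool) [ -2.3 -34.7  27.4] rotvec(tool) [-0.001 -0.003 -0.004] t 9.77 F [-0.4  0.2 -0.4] w 13.7
tip [ 472.86844221 -197.28783772  201.79923161]
```

View pics/w8.png

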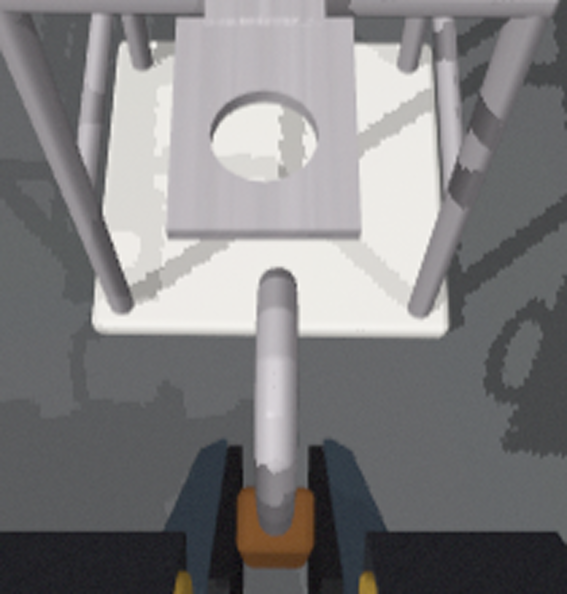

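```bash
python3 - <<'E'
from h import *
W=np.load("w8.npz");W={k:W[k] for k in W}
k=lambda u,v:((u+.5)/2.7-.5+220,(v+.5)/2.7-.5+60)
for q in [(264.5,138),(210,138),(319,138),(264.5,92),(264.5,182),(168,232),(360,232),(175,18),(353,18)]: print(onz(W,k(*q),190)[:2].round(1))
a,b,c,d=[onz(W,k(*q),190) for q in [(168,232),(360,232),(175,18),(353,18)]]
print(np.arctan2(*(a-b)[1::-1])-np.pi/2,np.arctan2(*(c-a)[1::-1]),np.arctan2(*(d-b)[1::-1]))
G,H=hook();print([(2.7*(proj(W,G+H@np.array(q))-[220,60]+.5)-.5).round(0) for q in ([0,0,22],[37,0,45],[-6,-7,22],[-6,7,22],[-6,7,-22])])
print(np.arctan2(H[1,0],H[0,0]))
E
```

```text
[ 516.1 -203.6]
[ 518.2 -192.8]
[ 514.  -214.4]
[ 527.3 -205.8]
[ 505.9 -201.7]
[ 498.4 -181.2]
[ 491.3 -217.7]
[ 550.  -190.6]
[ 542.6 -228.1]
-0.19370283257817356 -0.1794488858472995 -0.20032444485347634
[array([275., 517.]), array([275., 269.]), array([316., 552.]), array([235., 552.]), array([243., 568.])]
-0.19471084921817292
```

```bash
python3 -m jog '[[0.05,[-1,-4,3.1],[0,-0.003,-0.004]],[0.05,[-0.8,-8,6.3],[0,0,0]],[0.05,[-0.8,-8,6.3],[0,0,0]],[0.05,[0,-8,6.3],[0,0,0]],[0.05,[0,-4.5,3.5],[0,0,0]],[0.05,[0,-2,1.6],[0,0,0]],[0.05,[0,0,0],[0,0,0]],[0.05,[0,0,0],[0,0,0]],[0.05,[0,0,0],[0,0,0]]]'
python3 - <<'E'
from h import *
R2=pose(-.193,.65)
h=np.array([516.2,-203.6,190])
delta(tcp_for_tip(h+[0,0,11],R2),R2)
G,H=hook();print("tip",G+H@[34,0,35])
p=cams.camera_params("wrist");np.savez("w9.npz",**p)
im=cams.snapshot("wrist");cv2.imwrite("pics/w9.png",cv2.resize(im[60:280,220:430],None,fx=2.7,fy=2.7,interpolation=cv2.INTER_CUBIC))
s=cams.snapshot("scene");cv2.imwrite("pics/s9.png",cv2.resize(s[135:235,180:290],None,fx=5.5,fy=5.5,interpolation=cv2.INTER_CUBIC))
E
```

```text
time: 10.57
position: [492.0, -198.3, 147.9]
tool_rot: [-0.603, 0.731, -0.246, 0.204]
contact_force: [0.1, -0.1, -0.9]
grip_width: 14.0
shift(tool) [ 1.1 -0.3  0. ] rotvec(tool) [-0.     0.002  0.002] t 10.57 F [ 0.1 -0.1 -0.9] w 14.0
tip [ 516.15010159 -202.43854577  200.83902749]
```

View pics/w9.png

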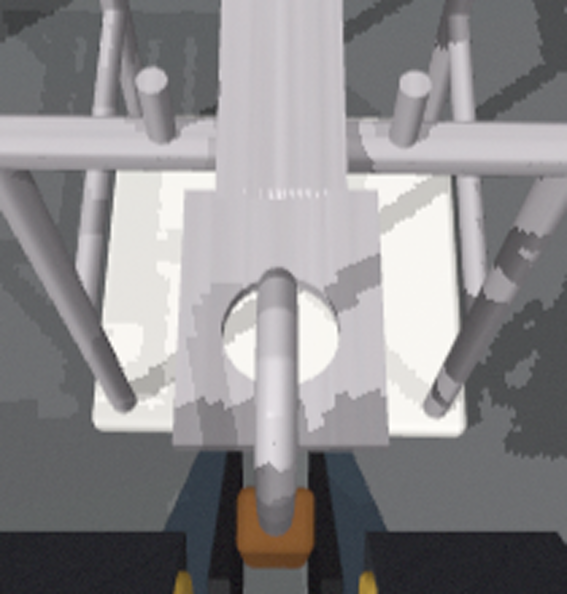

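View pics/s9.png

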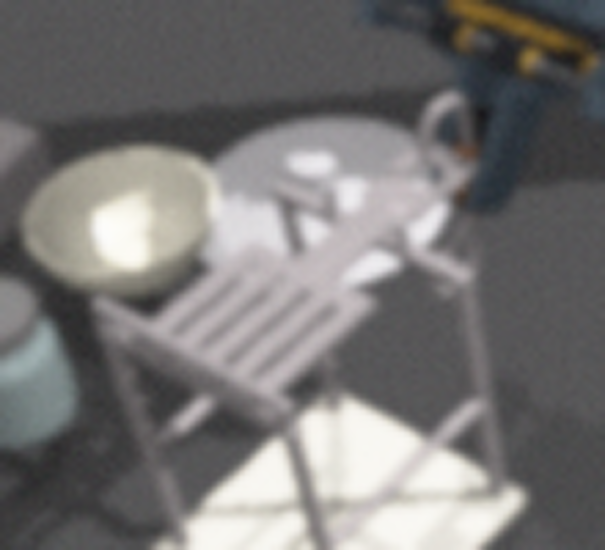

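```bash
python3 -m jog '[[0.05,[0.8,-0.3,0],[0,0,0]],[0.05,[0,1.8,2.4],[0,0,0]],[0.05,[0,2.4,3.2],[0,0,0]],[0.05,[0,2.4,3.2],[0,0,0]],[0.05,[0,2.4,3.2],[0,0,0]],[0.05,[0,0,0],[0,0,0]],[0.05,[0,0,0],[0,0,0]]]'
python3 - <<'E'
from h import *
s=robot.get_state();print(s["contact_force"].round(1),s["moment"].round(2))
G,H=hook();print("tip",G+H@[34,0,35])
im=cams.snapshot("wrist");cv2.imwrite("pics/w10.png",cv2.resize(im[60:280,220:430],None,fx=2.7,fy=2.7,interpolation=cv2.INTER_CUBIC))
s=cams.snapshot("scene");cv2.imwrite("pics/s10.png",cv2.resize(s[135:235,180:290],None,fx=5.5,fy=5.5,interpolation=cv2.INTER_CUBIC))
E
```

```text
time: 11.25
position: [492.4, -199.4, 133.2]
tool_rot: [-0.603, 0.731, -0.246, 0.204]
contact_force: [0.9, -0.2, 0.0]
grip_width: 13.8
[ 0.9 -0.2  0. ] [ 0.11  0.52 -0.03]
tip [ 516.57182486 -203.55772599  186.17598414]
```

View pics/w10.png

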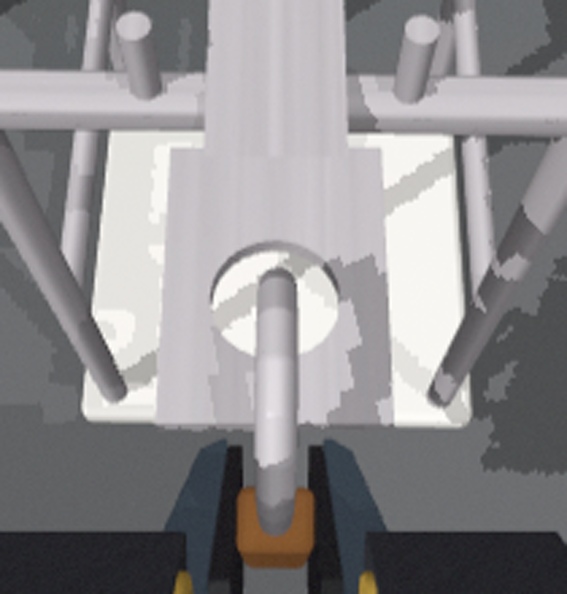

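View pics/s10.png

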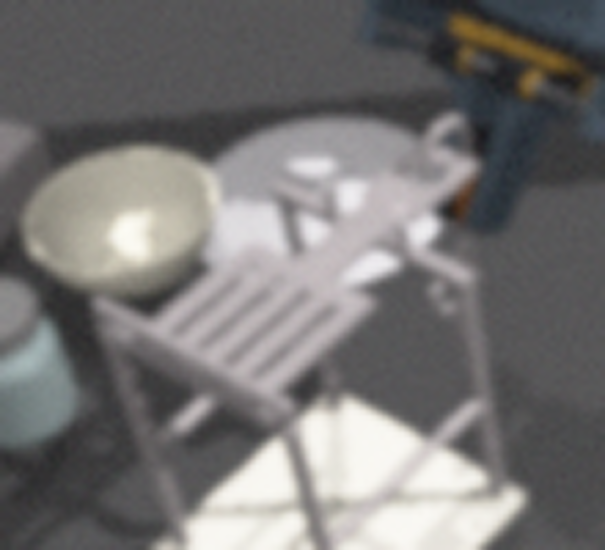

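```bash
python3 -m jog '[[0.05,[0,1.2,1.6],[0,0,0]],[0.05,[0,1.8,2.4],[0,0,0]],[0.05,[0,1.8,2.4],[0,0,0]],[0.05,[0,1.2,1.6],[0,0,0]],[0.05,[0,0.6,0.8],[0,0,0]],[0.05,[0,0,0],[0,0,0]],[0.05,[0,0,0],[0,0,0]]]'
python3 - <<'E'
from h import *
s=robot.get_state();print(s["contact_force"].round(1),s["moment"].round(2))
G,H=hook();print("tip",G+H@[34,0,35],"crown",G+H@[17,0,60])
im=cams.snapshot("wrist");cv2.imwrite("pics/w11.png",cv2.resize(im[60:280,220:430],None,fx=2.7,fy=2.7,interpolation=cv2.INTER_CUBIC))
s=cams.snapshot("scene");cv2.imwrite("pics/s11.png",cv2.resize(s[135:235,180:290],None,fx=5.5,fy=5.5,interpolation=cv2.INTER_CUBIC))
E
```

```text
time: 11.93
position: [492.8, -199.4, 122.6]
tool_rot: [-0.603, 0.731, -0.247, 0.204]
contact_force: [0.5, 0.2, -1.1]
grip_width: 13.9
[ 0.5  0.2 -1.1] [ 0.09  0.46 -0.02]
tip [ 516.92212123 -203.56789872  175.53578597] crown [ 498.40602594 -200.00698538  199.16784283]
```

View pics/w11.png

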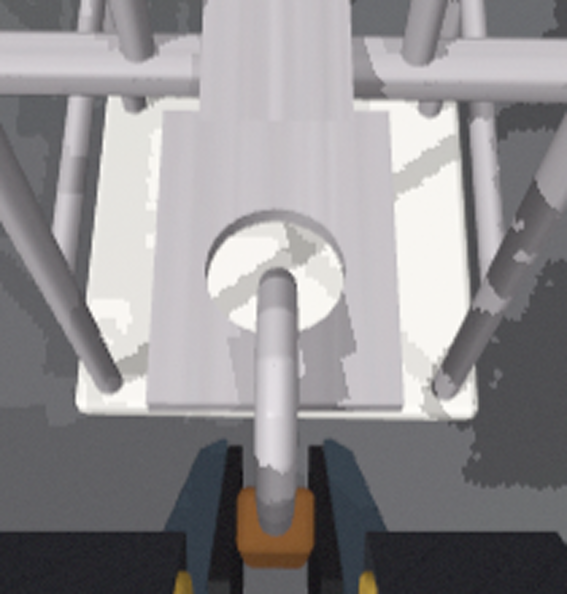

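View pics/s11.png

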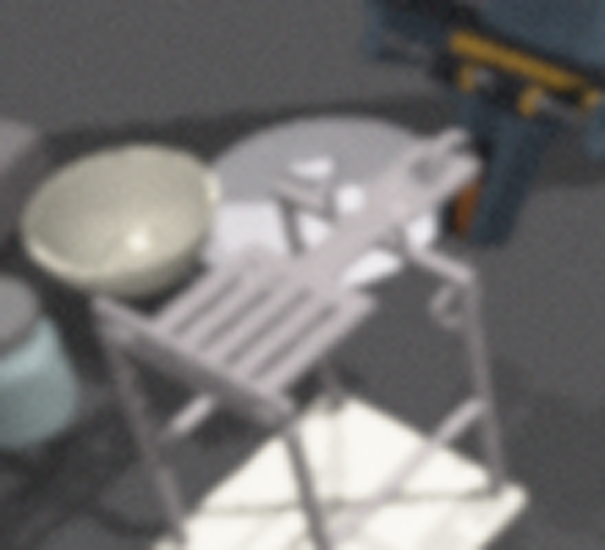

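```bash
for i in 1; do python3 -m jog '[[0.05,[0,1.2,1.6],[0,0,0]],[0.05,[0,0.6,0.8],[0,0,0]],[0.05,[0,0,0],[0,0,0]],[0.05,[0,0,0],[0,0,0]]]'; done
python3 -m jog '[[0.05,[0,0.6,0.8],[0,0,0]],[0.05,[0,0,0],[0,0,0]],[0.05,[0,0,0],[0,0,0]]]'
python3 - <<'E'
from h import *
print([robot.get_state()["contact_force"].round(1)])
G,H=hook();print("crown",G+H@[17,0,60])
im=cams.snapshot("wrist");cv2.imwrite("pics/w12.png",cv2.resize(im[60:280,220:430],None,fx=2.7,fy=2.7,interpolation=cv2.INTER_CUBIC))
E
```

```text
time: 12.37
position: [492.7, -199.3, 119.3]
tool_rot: [-0.603, 0.731, -0.246, 0.204]
contact_force: [0.6, -0.3, -0.6]
grip_width: 13.8
time: 12.62
position: [492.8, -199.4, 118.5]
tool_rot: [-0.603, 0.731, -0.247, 0.204]
contact_force: [0.5, 0.1, -0.1]
grip_width: 14.0
[array([ 0.5,  0.1, -0.1])]
crown [ 498.43535215 -200.02392418  195.04799786]
```

View pics/w12.png

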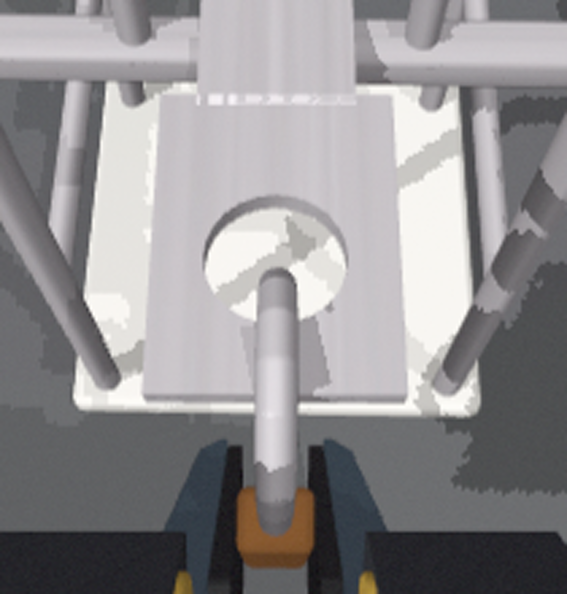

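```bash
python3 -m jog '[[0.05,[0,0.6,0.8],[0,0,0]],[0.05,[0,0,0],[0,0,0]],[0.05,[0,0,0],[0,0,0]]]'
python3 - <<'E'
from h import *
F=[]
for i in range(8):
    F.append(robot.get_state()["contact_force"]); s=cams.snapshot("scene")
print(np.mean(F,0).round(2),np.array(F)[:,2].round(1))
cv2.imwrite("pics/s13.png",cv2.resize(s[135:235,180:290],None,fx=5.5,fy=5.5,interpolation=cv2.INTER_CUBIC))
E
```

```text
time: 12.92
position: [493.1, -199.6, 117.8]
tool_rot: [-0.603, 0.731, -0.247, 0.204]
contact_force: [1.2, 0.3, 1.7]
grip_width: 13.4
[0.52 0.17 2.52] [1.7 2.8 1.4 2.6 3.1 2.6 3.6 2.3]
```

```bash
python3 -m jog '[[0.05,[0,-0.4,-0.5],[0,0,0]],[0.05,[0,0,0],[0,0,0]],[0.05,[0,0,0],[0,0,0]]]'
python3 - <<'E'
from h import *
F=[]
for i in range(5):
    F.append(robot.get_state()["contact_force"]); s=cams.snapshot("wrist")
print(np.mean(F,0).round(2),np.array(F)[:,2].round(1))
im=s;cv2.imwrite("pics/w13.png",cv2.resize(im[60:280,220:430],None,fx=2.7,fy=2.7,interpolation=cv2.INTER_CUBIC))
E
```

```text
time: 13.57
position: [492.7, -199.4, 117.9]
tool_rot: [-0.603, 0.731, -0.246, 0.204]
contact_force: [0.9, -1.0, 1.6]
grip_width: 14.0
[ 1.22 -0.5   1.5 ] [1.6 1.7 1.6 1.4 1.2]
```

View pics/w13.png

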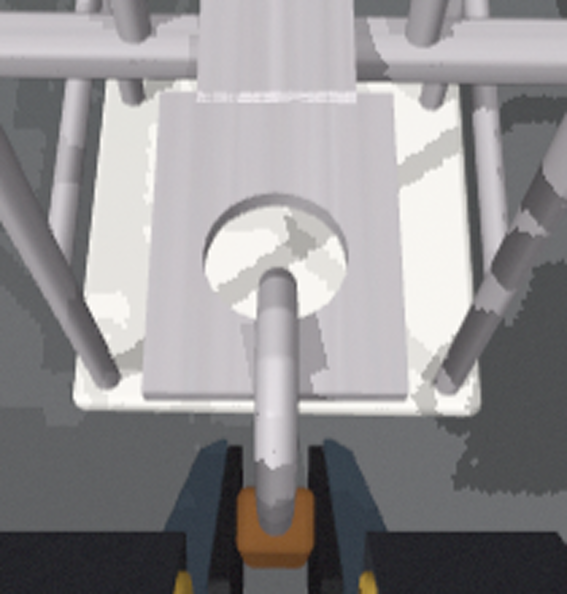

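```bash
python3 -m jog '[[0.05,[0,-0.3,-0.4],[0,0,0]],[0.05,[0,0,0],[0,0,0]],[0.05,[0,0,0],[0,0,0]]]'
python3 - <<'E'
from h import *
F=[]
for i in range(5):
    F.append(robot.get_state()["contact_force"]); s=cams.snapshot("wrist")
print(np.mean(F,0).round(2),np.array(F)[:,2].round(1))
E
```

```text
time: 14.07
position: [492.5, -199.2, 118.2]
tool_rot: [-0.603, 0.731, -0.246, 0.204]
contact_force: [2.0, -0.6, 0.8]
grip_width: 13.9
[ 1.35 -0.05  0.81] [0.8 1.6 1.2 0.2 0.3]
```

```bash
python3 -m jog '[[0.15,[0,0,0],[0,0,0]],[0.17,[0,0,0],[0,0,0]],[0.2,[0,0,0],[0,0,0]],[0.25,[0,0,0],[0,0,0]],[0.3,[0,0,0],[0,0,0]],[0.35,[0,0,0],[0,0,0]],[0.4,[0,0,0],[0,0,0]],[0.45,[0,0,0],[0,0,0]],[0.5,[0,0,0],[0,0,0]],[0.6,[0,0,0],[0,0,0]],[0.6,[0,0,0],[0,0,0]],[0.6,[0,0,0],[0,0,0]],[0.6,[0,0,0],[0,0,0]]]'
python3 - <<'E'
from h import *
im=cams.snapshot("wrist");cv2.imwrite("pics/w14.png",im)
s=cams.snapshot("scene");cv2.imwrite("pics/s14.png",cv2.resize(s[135:235,180:290],None,fx=5.5,fy=5.5,interpolation=cv2.INTER_CUBIC))
E
```

```text
time: 15.4
position: [492.7, -199.4, 118.5]
tool_rot: [-0.603, 0.731, -0.246, 0.204]
contact_force: [0.5, 0.8, 0.1]
grip_width: 54.8
```

View pics/w14.png

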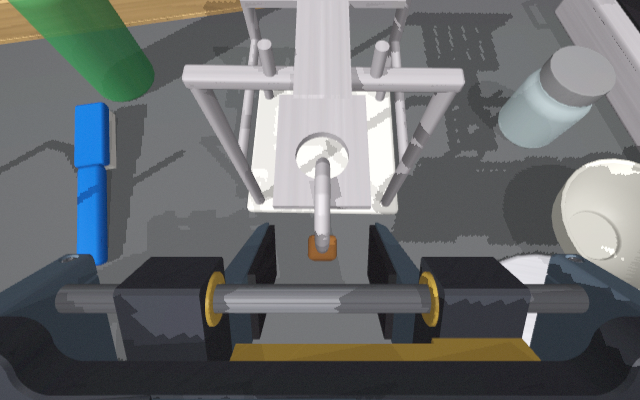

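View pics/s14.png

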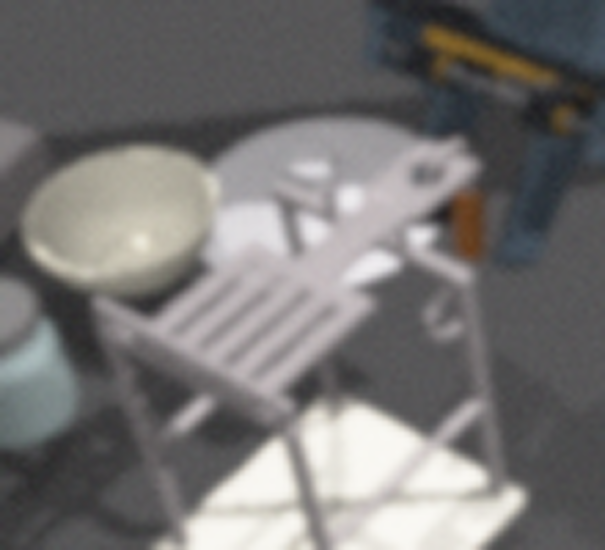

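Released: the hook hangs in the hole, with its grip free between the fingers at (322,247). I'll retreat along the tool axis.

```bash
python3 -m jog '[[0.8,[0,0,0],[0,0,0]],[1,[0,0,0],[0,0,0]],[1,[0,0,-6],[0,0,0]],[1,[0,0,-12],[0,0,0]],[1,[0,0,-18],[0,0,0]],[1,[0,0,-18],[0,0,0]],[1,[0,0,-18],[0,0,0]],[1,[0,0,-18],[0,0,0]],[1,[0,0,-15],[0,0,0]],[1,[0,0,-15],[0,0,0]],[1,[0,0,-8],[0,0,0]],[1,[0,0,0],[0,0,0]],[1,[0,0,0],[0,0,0]],[1,[0,0,0],[0,0,0]],[1,[0,0,0],[0,0,0]],[1,[0,0,0],[0,0,0]]]'
python3 - <<'E'
from h import *
p=cams.camera_params("wrist");np.savez("w15.npz",**p)
im=cams.snapshot("wrist");cv2.imwrite("pics/w15.png",im)
cv2.imwrite("pics/w15c.png",cv2.resize(im[60:220,260:400],None,fx=3.7,fy=3.7,interpolation=cv2.INTER_CUBIC))
s=cams.snapshot("scene");cv2.imwrite("pics/s15.png",s);cv2.imwrite("pics/s15c.png",cv2.resize(s[135:235,180:290],None,fx=5.5,fy=5.5,interpolation=cv2.INTER_CUBIC))
cv2.imwrite("pics/t15.png",cams.snapshot("top"))
E
```

```text
time: 16.83
position: [416.6, -184.5, 219.4]
tool_rot: [-0.603, 0.731, -0.246, 0.204]
contact_force: [-0.4, -1.1, 0.1]
grip_width: 90.9
```

View pics/w15c.png

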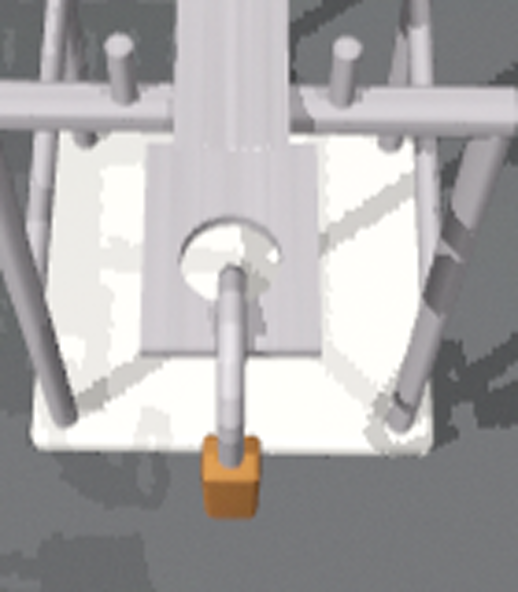

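View pics/s15c.png

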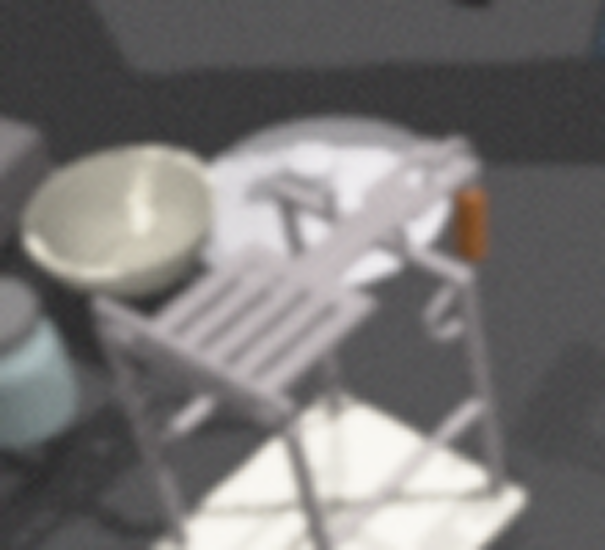

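View pics/t15.png

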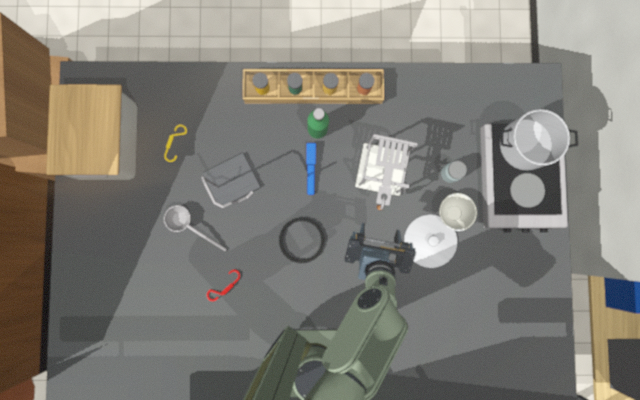

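```bash
python3 -m jog '[[1,[0,0,-10],[0,0,0]],[1,[0,0,0],[0,0,0]],[1,[0,0,0],[0,0,0]],[1,[0,0,0],[0,0,0]],[1,[0,0,0],[0,0,0]],[1,[0,0,0],[0,0,0]],[1,[0,0,0],[0,0,0]],[1,[0,0,0],[0,0,0]]]'
python3 - <<'E'
from h import *
W=np.load("w15.npz");W={k:W[k] for k in W}
k=lambda u,v:((u+.5)/3.7-.5+260,(v+.5)/3.7-.5+60)
for q in [(141,350),(322,350),(149,145),(318,145)]: print(onz(W,k(*q),190)[:2].round(1))
a=cv2.imread("pics/s15.png").astype(int);b=cams.snapshot("scene").astype(int);d=np.abs(a-b).max(2)[150:240,180:275];print("diff",d.max(),(d>40).sum())
c=cams.snapshot("wrist");cv2.imwrite("pics/w16.png",cv2.resize(c[60:220,260:400],None,fx=3.7,fy=3.7,interpolation=cv2.INTER_CUBIC))
E
```

```text
time: 17.65
position: [410.6, -183.5, 228.1]
tool_rot: [-0.603, 0.731, -0.246, 0.204]
contact_force: [-0.9, 0.6, 0.0]
grip_width: 91.3
[ 498.6 -181.2]
[ 491.5 -218.1]
[ 549.  -191.4]
[ 541.9 -228.3]
diff 33 0
```

View pics/w16.png

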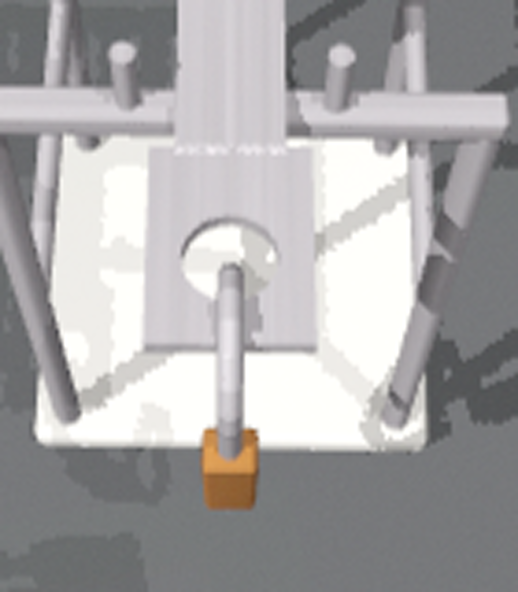

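The hook hangs still through the hole: its arc end is at (230,270), inside the rim. The turner's corners are within about 1 mm of where they were. I'm handing in.

```bash
python3 -c "
from rig import robot
print(robot.close_job())"
```

```text
the job is handed in; nothing more can be done
None
```

The steel S-hook now hangs by itself through the hole in the turner's handle. I lifted it off the stand, passed its tip down through the hole, let go and backed the gripper away.

- **Turner:** all but one reading of the handle's corners match those from before within about 1 mm, and the other is within about 1.2 mm. I checked level only by eye in the images.
- **Hook:** two scene pictures about 0.8 s apart show no movement of the hook or turner.
- **Everything else:** by eye in the top view, the other kitchen things stayed where they were.
- **Gripper:** it was clear of everything at hand-in, with contact force at noise level (about 1 N). Total time was about 18 s of the 53 s allowed.
- **One overshoot:** my height estimate for lowering was about 1 mm too high, so the hook briefly pressed on the handle with about 3 N, which may have tipped it slightly. I backed off to a light touch before letting go.

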